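# Set and prove the tube guide of a glass cut-off saw

## Robot

A 6-joint arm with a two-finger parallel gripper is mounted at the origin on the work surface. World frame = base frame: x ahead of the robot, y to its left, z up, the work surface at z = 0. Lengths are in m, angles in rad, forces in N, time in s.
With the tool pointing down it reaches from about 0.325 to 1 m from the base axis. Payload 5.1 kg.
Tool frame: the origin (TCP) lies midway between the tips of the shut fingers; the grasp point (between the pads) lies 19 mm behind it; z points along the fingers, y is the direction in which the jaws open and shut (so a half turn about z gives the same grasp; the last joint's range is limited). The gripper opens to 85 mm and grips with 20 to 120 N. Pads are 22 mm wide; open, the fingers measure 114 mm over their backs; the gripper's body (76 mm by 85 mm) begins 54 mm behind the grasp point. The pads swing forward as they close: fully open they stand 13 mm farther back than shut.
Start: joints at [-1.428, 0.124, 1.65, -0, 1.367, -0.083], TCP at [0.145, -0.633, 0.231] pointing down, gripper open.
Joint ranges: [-2.61, 2.61], [-1.02, 2.33], [0.03, 2.71], [-1.35, 4.49], [0.32, 2.68], [-2.91, 2.91]. Speed limits (rad/s): [2.57, 2.57, 3.14, 3.14, 3.14, 3.14].

## Interface

Orientations are given as a unit quaternion [x, y, z, w].
In Python, from plant import robot gives the robot as it stands.
- The arm moves only by the shell command python3 -m crank 'ROWS' [OPENING] [FORCE]. ROWS is a JSON object of lists of equal length, an entry for each row: "linear": the shift along the tool's x, y, z in m, a list of three; "spin": the turn about the tool's z in rad. A call has 1 to 10 rows; each row is the pose to reach, as a shift and turn from the pose commanded when the call began, along the tool's axes at that moment; what a row does not reach only later rows make up. A row lasts 1/12 s, in which the tool goes at most 41.7 mm and 7.16 degrees, less where a joint would pass 70% of its speed; a pose out of reach is approached as far as the arm can. A call with a gripper value outside its range is refused whole. OPENING is the closure in counts, from 0 (fully open) to 255 (shut), set as the call begins (- or left out, the last holds). The fingers move at their own pace and stop on an object; FORCE is the grip in N (left out, the last holds). Time passes only in rows, so rows that repeat a pose let the fingers close. It gives the time, the measured TCP pose, the force and the opening at its end, in the units of the state.
- robot.observe(): the state, without advancing time (a new reading comes with each control period).
- robot.snapshot(name): name is "side" or "top"; returns the picture (384x512x3 uint8, red, green, blue); there is no depth.
- robot.camera_model(name): a dict with "fovy" (degrees; the focal length in pixels is half the picture's height over the tangent of half this angle, whatever the lens; pixels are square), "cx", "cy" (the principal point, pixels), "k1" (the pictures are not rectified: a ray, as slopes to the right and down, at radius r is drawn at 1 + k1 r^2 times it, then the intrinsics apply), "cam_to_world" (4x4, takes a point from camera to world coordinates). Camera axes: x right, y up, looking along -z (the intrinsics and any distortion apply to the point x, -y, -z); pixel columns grow to the right and rows downward; lengths in m; the calibration is good to about 2 mm. A picture is of the moment at which its call begins. camera_model takes no time and is no camera call.
- robot.close_job(): hands the job in, once; it reports no verdict.
The state is a dict: "time_s": time; "joint_positions": joint angles; "dq": joint speeds; "joint_torque": joint torques, N m; "tool_pos": TCP position; "tcp_rot": TCP orientation; "ft_force": force on the tool from outside, world axes, zero at the start; "wrist_torque": the same for the moment, N m; "opening": finger opening in m.
Only numpy, scipy, OpenCV 4.12 (cv2) and the standard library are available. Lean on these libraries where they do the work, as an engineer would, in place of code of your own. Each camera call takes 0.05 s, during which the arm holds its last target.

## Task

Set the tube saw for the next batch: turn the guide-roller knob until its pointer is at the red mark, then pull the knob straight up as far as it goes so that it locks there. Then prove the setting: push the brass gauge with the orange heel gently along its channel, past the white roller, until its nose rests against the length stop; never force it against the roller or lift it out of the channel. Leave the knob locked at the red mark and the other things on the bench where they are.

Things in the scene. Friction and masses are not known exactly. Their poses are not given: they have to be found in the camera images.
- saw: Bench tube saw: fixed grey bed plate 14 mm thick (x -75 to 75, y -265 to 110 mm) with a blue saw head behind it (x 65 to 205, y -30 to 170, up to 145 mm high). Origin on the knob's vertical axis at bench height, z up. Its y axis is the feed direction: the gauge is pushed towards +y. Placement and yaw vary.
- channel (a point): Point on the bed (14 mm up) at saw x 33.75, y -150 mm: middle of the channel's width. The channel spans saw x 19.5 to 48: on its +x side an aluminium fence 12 mm thick, top 30 mm above the bench, from y -265 to 25 and 41 to 93; on its -x side, from y -255 to -40 only, a rail 6 mm thick, top 26 mm above the bench. Axes as the saw's.
- index_plate (a point): Centre of the top of the fixed aluminium index plate under the knob (saw x -60 to 20, y -52 to 52 mm, top 60 mm above the bench). It carries four black marks and the red one, 30 degrees apart about the knob's axis.
- dial (a joint): Angle of knob and eccentric spindle, rad, growing counter-clockwise from above, range 0 to 2.9. The pointer stands at dial + 1.047 rad from the saw's +x (towards +y). Marks at 0.524, 1.047, 1.571 (the red one), 2.094, 2.618. Starts at 0.2 to 1.0, where the roller stands too near the fence for the gauge. Stiff (0.15 N m), stays where left.
- knob (a joint): How far the knob is pulled up, m: 0 down, free to turn (the start); 0.010 fully out, at its end stop. Stays where left (6 N friction, 1.2 N weight). Pulled up, a hidden key rises between fixed index pins: it passes only near a mark (within about 0.05 rad; elsewhere it meets a pin after 3 mm) and then locks the dial to about 0.04 rad. Pushed down it is free again.
- knob_grip (a point): Middle of the knob's grip bar, on the turning axis, 90 mm above the bench with the knob down. The black knob is a round skirt, 58 mm diameter, top 70 mm above the bench, carrying an upright bar 60 mm long, 14 mm thick, 32 mm tall (70 to 102 mm above the bench). The bar lies along the pointer; a cream line on the outer half of its top and on its end marks the pointer end.
- red_mark (a point): Outer part of the red mark on the index plate, 40.5 mm from the knob's axis, 62 mm above the bench.
- stop_face (a point): Middle of the foot of the length stop's face, on the bed (14 mm up); the dark steel stop is 34 mm wide and 34 mm tall and faces -y of the saw, at y = 70 mm.
- roller: White guide roller, upright, 40 mm diameter and 20 mm tall (16.5 to 36.5 mm above the bench), turning freely on an eccentric pin 8 mm off the knob's axis. At the red mark it leaves 28 mm to the fence. Origin: centre of its underside.
- gauge: Go gauge: loose brass-coloured bar 26 mm wide, 22 tall, 170 long (along its own y, nose to +y) with an upright orange heel plate 10 mm thick, 50 tall across its tail. 0.25 to 0.5 kg. Origin: centre of its underside. Starts lying in the channel, nose at saw y -55 to -20 mm; it travels 90 to 125 mm. At the stop its tail is still 100 mm short of the knob's axis.
- gauge_nose (a point): Middle of the nose end of the gauge, at its underside.
- gauge_heel (a point): Middle of the rear (pushing) face of the orange heel, 38 mm above the gauge's underside (12 mm below the heel's top).
- spare_gauge: Bystander beside the saw: a wider gauge, 36 x 170 x 50 mm, green with a dark heel. Not used. Origin under its centre.
- brush: Bystander: wooden bench brush, 180 mm long along its y, lying in front of the saw bed. Origin: underside, near its middle.
- graphite_block: Bystander: black block 65 x 50 x 70 mm. Origin under its centre.
- pot_a: Bystander: cream ceramic pot, 72 mm diameter, 48 mm tall. Origin under its centre.
- pot_b: Bystander: white ceramic pot, 68 mm diameter, 45 mm tall. Origin under its centre.
- glass_tube: Bystander: standing glass cylinder, 60 mm diameter, 130 mm tall. Origin under its centre.
- paddle: Bystander: graphite paddle with a wooden handle, 230 mm long along its x. Origin: underside, near its middle.
- glasses: Bystander: work glasses with violet lenses, 130 mm wide. Origin: underside, middle.
Mind the look-alikes: they are no part of the job. What is meant by the gauge is not pink, and is the smaller of those in its own colour.

How it is judged:
On the way, in this order (a step that is already met when the one before it is completed fails the run):
1. the knob's pointer is at the red mark and the knob is pulled fully out, locked (value of joint dial between 1.491 and 1.651 rad and value of joint knob above 0.008 m), for 0.3 s.
2. with the knob locked at the red mark, the gauge has slid past the roller to the length stop (all of step 1 and y of gauge_nose in the frame of saw above 0.065 m and x of gauge_nose in the frame of saw between 0.025 and 0.045 m and z of gauge_nose in the frame of saw below 0.02 m and angle between gauge's own z axis and vertical below 0.08 rad), for 0.2 s.
At the end, for the whole second after the job is handed in: The dial is within 0.08 rad of the red mark and the knob is pulled out more than 8 mm of its 10; the gauge lies flat in the channel, still, its nose within 5 mm of the length stop (all of step 2 and linear speed of gauge below 0.01 m/s); the robot touches nothing.
It fails at once if the gauge is forced against the roller (more than 18 N) (contact force between gauge and roller above 18 N).
It fails at once if the gauge is lifted out of its channel (more than 12 mm up) (z of gauge in the frame of saw above 0.026 m).
It fails at once if a bystander is moved by more than 25 mm or knocked over (distance of any of spare_gauge, brush, graphite_block, pot_a, pot_b, glass_tube, paddle, glasses from where it was at the start of the episode above 0.025 m or angle between any of spare_gauge, brush, graphite_block, pot_a, pot_b, glass_tube, paddle, glasses's own z axis and vertical above 0.35 rad).
It also fails if it takes over 54 s, if anything falls off the work surface, if the arm or the gripper's body presses on something with over 40 N, if the wrist force passes 120 N, or if a joint passes its speed limit or range.

## Working session

There is one attempt and no reset: what is moved stays moved. The work goes in short steps, Python scripts to look and compute and a shell command to move; the robot and the scene stay as the last step left them, time stands still between calls to the robot, and variables do not carry over. Pictures are saved under pics/ and viewed, and the job is handed in when it is done.

```bash
ls; mkdir -p pics; python3 - <<'E'
from plant import robot
import cv2
for n in("side","top"):
    im=robot.snapshot(n); cv2.imwrite(f"pics/{n}0.png",im[:,:,::-1])
    c=robot.camera_model(n);print(c)
s=robot.observe();print(s)
E
```

```text
pics
{'fovy': 43.12916087709222, 'cx': 249.67333182796014, 'cy': 188.2613189274809, 'k1': -0.017616986494974594, 'cam_to_world': array([[-0.83556571,  0.41818526, -0.35630189, -0.14992726],
       [-0.54918504, -0.61804222,  0.56251187,  0.94114452],
       [ 0.01502456,  0.66569129,  0.74607598,  1.33448551],
       [ 0.        ,  0.        ,  0.        ,  1.        ]])}
{'fovy': 46.91910739934215, 'cx': 257.9955064306666, 'cy': 189.58973444144814, 'k1': -0.17459730989513716, 'cam_to_world': array([[-1.56639304e-02,  9.72269568e-01, -2.33337798e-01,
         1.32695670e-01],
       [-9.99871599e-01, -1.60202722e-02,  3.68118824e-04,
         1.26973253e-02],
       [-3.38022431e-03,  2.33313604e-01,  9.72395669e-01,
         1.54685264e+00],
       [ 0.00000000e+00,  0.00000000e+00,  0.00000000e+00,
         1.00000000e+00]])}
{'time_s': 0.1, 'joint_positions': array([-1.42763259e+00,  1.24423709e-01,  1.65154372e+00, -4.66325670e-07,
        1.36751037e+00, -8.25731359e-02]), 'dq': array([-6.82036094e-05, -2.62774310e-03, -2.35397427e-03, -7.32106361e-04,
       -5.78530760e-04, -1.12999602e-03]), 'joint_torque': array([ 7.66221419e-04, -4.24931359e+01, -3.66655040e+01, -2.64218488e-05,
        3.99597455e-03, -8.92066794e-06]), 'tool_pos': array([ 0.14539482, -0.63295859,  0.2301827 ]), 'tcp_rot': array([ 9.93636671e-01,  1.12628942e-01, -2.87793230e-05, -9.42131800e-04]), 'ft_force': array([-0.24841865, -0.50357012, -0.55839178]), 'wrist_torque': array([ 0.00547362,  0.02036484, -0.04376662]), 'opening': 0.08544483659034971}
```

View pics/side0.png

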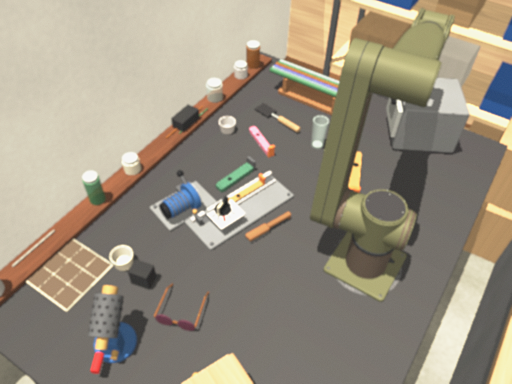

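View pics/top0.png

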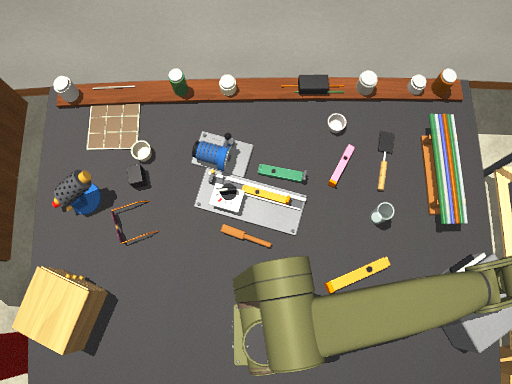

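```bash
python3 - <<'E'
import cv2
a=cv2.imread("pics/top0.png")[120:260,180:320];cv2.imwrite("pics/topc.png",cv2.resize(a,(600,600),interpolation=cv2.INTER_CUBIC))
a=cv2.imread("pics/side0.png")[145:255,140:300];cv2.imwrite("pics/sidec.png",cv2.resize(a,(800,550),interpolation=cv2.INTER_CUBIC))
E
```

```text
(no output)
```

View pics/topc.png

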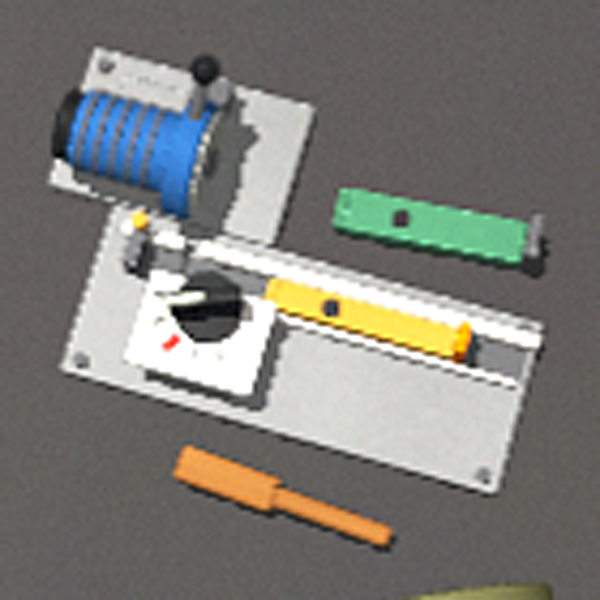

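View pics/sidec.png

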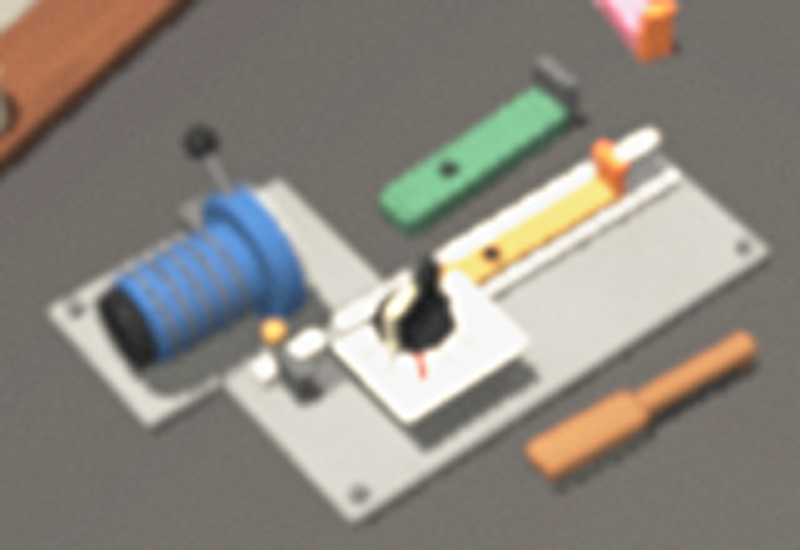

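The gauge candidates in the top view are the short brass bar with orange heel in the channel (~265,195), a larger brass bar at (358,275), a pink one at (342,165) and the green spare at (283,172). The bar in the channel fits: it is brass and the smaller of its colour, and the enlarged crop confirms this. In that crop the knob pointer (cream) is roughly towards saw +y, and the red mark is at crop (170,342).

```bash
cat > h.py <<'E'
import numpy as np,cv2
from plant import robot
def proj(n,P):
    c=robot.camera_model(n);T=np.linalg.inv(c["cam_to_world"]);p=np.atleast_2d(P)@T[:3,:3].T+T[:3,3]
    s=np.c_[p[:,0]/-p[:,2],-p[:,1]/-p[:,2]];s=s*(1+c["k1"]*(s**2).sum(1,keepdims=True))
    return s*192/np.tan(np.radians(c["fovy"]/2))+[c["cx"],c["cy"]]
def ray(n,uv,z):
    c=robot.camera_model(n);f=192/np.tan(np.radians(c["fovy"]/2));d=(np.atleast_2d(uv)-[c["cx"],c["cy"]])/f;s=d.copy()
    for _ in range(20): s=d/(1+c["k1"]*(s**2).sum(1,keepdims=True))
    R=c["cam_to_world"];w=np.c_[s[:,0],-s[:,1],-np.ones(len(s))]@R[:3,:3].T;o=R[:3,3]
    return o+w*((z-o[2])/w[:,2])[:,None]
def saw2w(q,P):
    P=np.atleast_2d(P).astype(float);c,s=np.cos(q[2]),np.sin(q[2])
    return np.c_[q[0]+c*P[:,0]-s*P[:,1],q[1]+s*P[:,0]+c*P[:,1],P[:,2]]
def w2saw(q,P):
    P=np.atleast_2d(P)-[q[0],q[1],0];c,s=np.cos(q[2]),np.sin(q[2])
    return np.c_[c*P[:,0]+s*P[:,1],-s*P[:,0]+c*P[:,1],P[:,2]]
E
cat > fit.py <<'E'
from h import *
from scipy.optimize import least_squares
t=cv2.imread("pics/top0.png");s=cv2.imread("pics/side0.png")
def red(im,box):
    x0,y0,x1,y1=box;h=cv2.cvtColor(im[y0:y1,x0:x1],cv2.COLOR_BGR2HSV)
    m=(((h[...,0]<6)|(h[...,0]>172))&(h[...,1]>110)&(h[...,2]>120));v,u=np.nonzero(m);w=h[...,1][m].astype(float);print(len(u));return [x0+(u*w).sum()/w.sum(),y0+(v*w).sum()/w.sum()]
rt=red(t,(205,190,240,215));rs=red(s,(210,205,240,225))
T=lambda u,v:[180+(u+.5)*7/30-.5,120+(v+.5)*7/30-.5]
S=lambda u,v:[140+(u+.5)/5-.5,145+(v+.5)/5-.5]
a=np.radians(150)
RM=[.0405*np.cos(a),.0405*np.sin(a),.062]
obs=[("top",[-.075,.11,.014],T(65,370)),("top",[-.075,-.265,.014],T(497,491)),("top",[.075,-.265,.014],T(543,325)),("top",[-.06,.052,.06],T(127,362)),("top",[-.06,-.052,.06],T(258,397)),("top",RM,rt),
("side",[-.075,.11,.014],S(352,520)),("side",[-.075,-.265,.014],S(770,248)),("side",[-.06,.052,.06],S(408,423)),("side",[-.06,-.052,.06],S(527,345)),("side",RM,rs)]
def res(q,sub=("top","side")):
    return np.concatenate([(proj(n,saw2w(q,P))-uv)[0] for n,P,uv in obs if n in sub])
for sub in (("top",),("side",),("top","side")):
    r=least_squares(res,[.5,.05,-.2],args=(sub,),loss="soft_l1");print(sub,r.x);q=r.x
print(res(q).reshape(-1,2).round(2));np.save("q.npy",q)
E
python3 fit.py
```

```text
8
0
('top',) [ 0.48390412  0.11340775 -0.29443962]fit.py:6: RuntimeWarning: invalid value encountered in scalar divide
  m=(((h[...,0]<6)|(h[...,0]>172))&(h[...,1]>110)&(h[...,2]>120));v,u=np.nonzero(m);w=h[...,1][m].astype(float);print(len(u));return [x0+(u*w).sum()/w.sum(),y0+(v*w).sum()/w.sum()]
Traceback (most recent call last):
  File "fit.py", line 17, in <module>
    r=least_squares(res,[.5,.05,-.2],args=(sub,),loss="soft_l1");print(sub,r.x);q=r.x
ValueError: Residuals are not finite in the initial point.
```

```bash
sed -i 's/>110)&/>70)\&/' fit.py; sed -i 's/h\[...,2\]>120/h[...,2]>100/' fit.py; python3 fit.py; python3 - <<'E'
from h import *
q=np.load("q.npy")
t=cv2.imread("pics/topc.png")
import itertools
def d(im,n,P,c,f):
    uv=proj(n,saw2w(q,P))[0];cv2.circle(im,f(uv),3,c,1)
fT=lambda p:(int((p[0]+.5-180)*30/7),int((p[1]+.5-120)*30/7)); fS=lambda p:(int((p[0]+.5-140)*5),int((p[1]+.5-145)*5))
im=cv2.imread("pics/topc.png");im2=cv2.imread("pics/sidec.png")
for P in [(x,y,.014) for x in(-.075,.075) for y in(-.265,.11)]+[(x,y,.06) for x in(-.06,.02) for y in(-.052,.052)]+[(x,y,.03) for x in(.048,.06) for y in(-.265,.025,.041,.093)]+[(0,0,.102)]+[(.0405*np.cos(a),.0405*np.sin(a),.062) for a in np.arange(60,211,30)*np.pi/180]:
    d(im,"top",P,(255,0,255),fT);d(im2,"side",P,(255,0,255),fS)
cv2.imwrite("pics/topo.png",im);cv2.imwrite("pics/sideo.png",im2)
E
```

```text
10
5
('top',) [ 0.48389761  0.1134178  -0.29441695]
('side',) [ 0.48235167  0.1133288  -0.29511315]
('top', 'side') [ 0.48321567  0.11320669 -0.2945624 ]
[[-0.85  0.33]
 [ 0.65  1.1 ]
 [ 0.74 -0.51]
 [ 0.04  0.03]
 [-1.57  0.08]
 [ 0.62  0.17]
 [-0.21  0.02]
 [-0.34  0.01]
 [-0.57 -0.85]
 [ 0.17 -0.89]
 [ 0.01  1.58]]
```

View pics/topo.png

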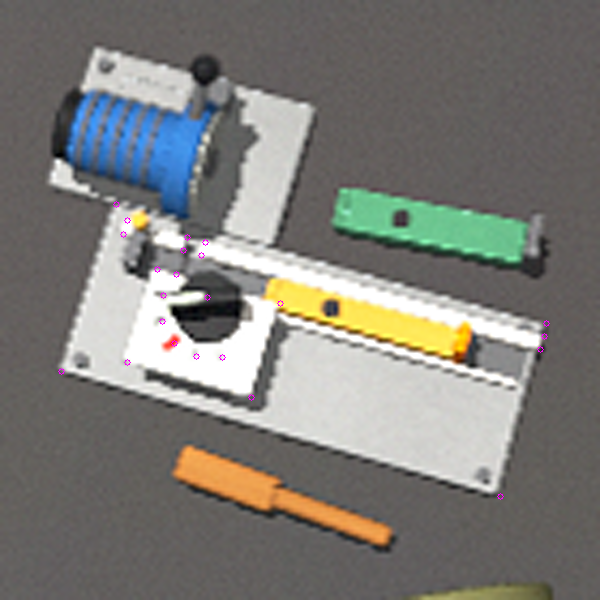

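View pics/sideo.png

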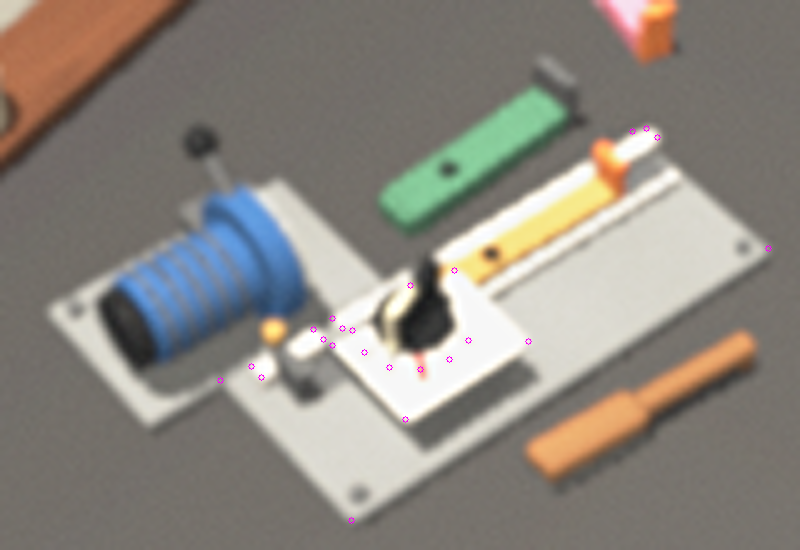

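```bash
python3 - <<'E'
from h import *
q=np.load("q.npy")
im=cv2.imread("pics/top0.png")[180:206,208:244];cv2.imwrite("pics/k.png",cv2.resize(im,(720,520),interpolation=cv2.INTER_NEAREST))
im=cv2.imread("pics/side0.png")[188:224,205:241];cv2.imwrite("pics/k2.png",cv2.resize(im,(540,540),interpolation=cv2.INTER_NEAREST))
E
```

```text
(no output)
```

View pics/k.png

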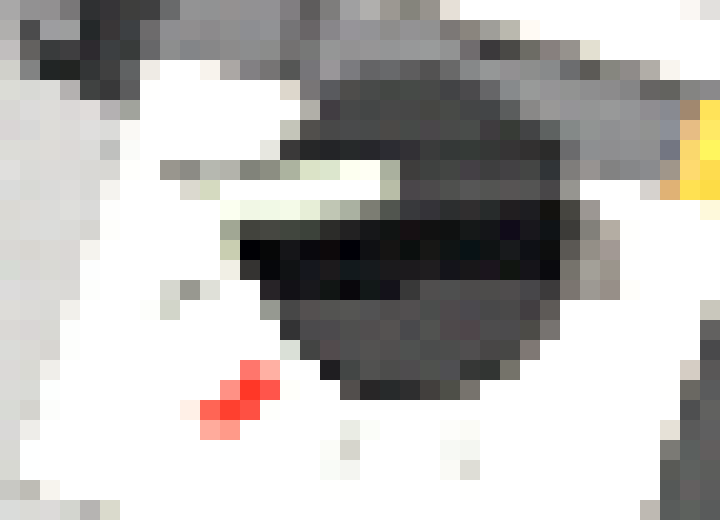

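View pics/k2.png

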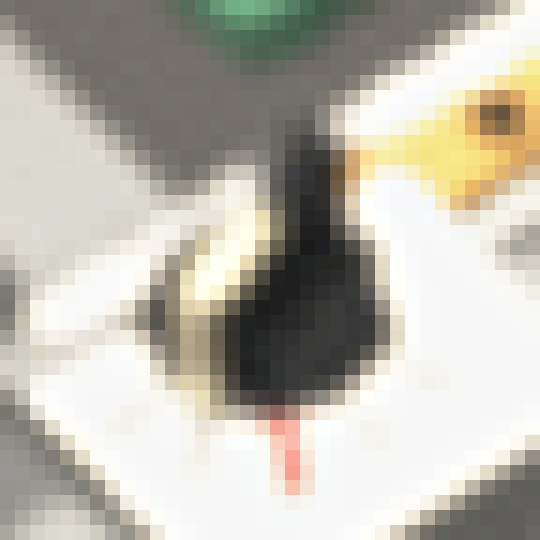

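```bash
python3 - <<'E'
from h import *
q=np.load("q.npy")
for n,A in (("top",[[219.3,189.6],[226.8,188.6]]),("top",[[219.3,189.8],[226.8,188.5]]),("side",[[205+200/15,188+290/15],[205+262/15,188+205/15]])):
    p=w2saw(q,ray(n,A,.102));d=p[0]-p[1];print(n,p.round(4)[:,:2].tolist(),np.degrees(np.arctan2(d[1],d[0])), np.degrees(np.arctan2(p[0,1],p[0,0])))
for n,b in (("top",(235,180,300,215)),("side",(225,165,280,205))):
    im=cv2.imread(f"pics/{n}0.png");x0,y0,x1,y1=b;h=cv2.cvtColor(im[y0:y1,x0:x1],cv2.COLOR_BGR2HSV)
    for lo,hi,nm in((17,35,"brass"),(5,16,"orange")):
        m=((h[...,0]>=lo)&(h[...,0]<=hi)&(h[...,1]>120)&(h[...,2]>120)).astype(np.uint8);k,l,st,c=cv2.connectedComponentsWithStats(m)
        for i in range(1,k):
            if st[i,4]<6: continue
            v,u=np.nonzero(l==i);P=w2saw(q,ray(n,np.c_[u+x0,v+y0],.036 if nm=="brass" else .058))
            print(n,nm,st[i,4],P.mean(0).round(4)[:2],"y",P[:,1].min().round(4),P[:,1].max().round(4),"x",P[:,0].min().round(4),P[:,0].max().round(4))
w=saw2w(q,[[0,0,.09],[.03375,-.235,.04],[.03375,-.25,.04],[.03375,-.1,.04]]);print(w)
E
```

```text
top [[-0.0101, 0.0274], [0.0002, 0.004]] 113.74215769179587 110.223722718368
top [[-0.0107, 0.0271], [0.0005, 0.0041]] 116.05034999977575 111.57997267579485
side [[-0.0129, 0.0237], [-0.0021, -0.0017]] 112.87493059821138 118.47161295259222
top brass 326 [ 0.0324 -0.1228] y -0.2044 -0.0352 x 0.0182 0.051
top orange 12 [ 0.0242 -0.2034] y -0.2076 -0.1971 x 0.0133 0.0399
side brass 66 [ 0.0234 -0.1329] y -0.2005 -0.0731 x 0.0172 0.041
side orange 39 [ 0.0263 -0.199 ] y -0.2149 -0.1853 x 0.0023 0.0522
[[ 0.48321567  0.11320669  0.09      ]
 [ 0.44728657 -0.12147002  0.04      ]
 [ 0.44293176 -0.13582396  0.04      ]
 [ 0.48647992  0.00771543  0.04      ]]
```

```bash
cat > mv.py <<'E'
from h import *
from scipy.spatial.transform import Rotation as R
import sys
def plan(target,yaw=None):
    s=robot.observe();r=R.from_quat(s["tcp_rot"]);M=r.as_matrix();y0=np.degrees(np.arctan2(M[1,0],M[0,0]))
    d=M.T@(np.array(target)-s["tool_pos"])
    print("t",round(s["time_s"],2),"pos",s["tool_pos"].round(4),"yaw",y0.round(2),"F",s["ft_force"].round(1),"T",s["wrist_torque"].round(2),"op",round(s["opening"],4),"q",s["joint_positions"].round(2))
    print("lin",d.round(4),"spin",None if yaw is None else round(-np.radians((yaw-y0+180)%360-180),4))
E
python3 -c "
from mv import *
plan([.4832,.1132,.18],97)"
```

```text
t 0.1 pos [ 0.1454 -0.633   0.2302] yaw 12.93 F [-0.2 -0.5 -0.6] T [ 0.01  0.02 -0.04] op 0.0854 q [-1.43  0.12  1.65 -0.    1.37 -0.08]
lin [ 0.4962 -0.6515  0.0515] spin -1.4672
```

```bash
python3 -m crank '{"linear":[[0.012,-0.016,0],[0.036,-0.047,0],[0.06,-0.079,0],[0.084,-0.11,0],[0.108,-0.142,0],[0.132,-0.173,0],[0.156,-0.205,0],[0.18,-0.236,0],[0.204,-0.268,0],[0.228,-0.299,0]],"spin":[-0.04,-0.12,-0.2,-0.28,-0.36,-0.44,-0.52,-0.6,-0.68,-0.76]}' 100 60
python3 -c "
from mv import *
plan([.4832,.1132,.18],97)"
```

```text
time_s: 0.93
tool_pos: [0.3008, -0.289, 0.2308]
tcp_rot: [0.88, 0.475, 0.0, -0.0]
ft_force: [0.6, -0.1, -0.1]
opening: 0.0519
t 0.93 pos [ 0.3008 -0.289   0.2308] yaw 56.67 F [ 0.6 -0.1 -0.1] T [-0.01 -0.05 -0.01] op 0.0519 q [-0.89 -0.43  2.14  0.    1.43 -0.31]
lin [ 0.4362 -0.0686  0.051 ] spin -0.704
```

```bash
python3 -m crank '{"linear":[[0.04,-0.006,0],[0.08,-0.013,0],[0.12,-0.019,0],[0.16,-0.025,0],[0.2,-0.031,0],[0.24,-0.038,0],[0.28,-0.044,0],[0.32,-0.05,0],[0.35,-0.055,0],[0.38,-0.06,0]],"spin":[-0.08,-0.16,-0.24,-0.32,-0.4,-0.48,-0.55,-0.61,-0.65,-0.68]}'
python3 -m crank '{"linear":[[0,0,0],[0,0,0]],"spin":[0,0]}'
python3 -c "
from mv import *
plan([.4832,.1132,.18],97)"
```

```text
time_s: 1.77
tool_pos: [0.4606, 0.0611, 0.2309]
tcp_rot: [0.671, 0.741, -0.0, -0.0]
ft_force: [0.7, -0.5, 0.3]
opening: 0.0515
time_s: 1.93
tool_pos: [0.4604, 0.06, 0.2307]
tcp_rot: [0.672, 0.741, -0.001, -0.0]
ft_force: [0.1, -0.6, -0.2]
opening: 0.0517
t 1.93 pos [0.4604 0.06   0.2307] yaw 95.61 F [ 0.1 -0.6 -0.2] T [-0.02 -0.02  0.04] op 0.0517 q [ 0.01 -0.3   2.05 -0.    1.4  -0.08]
lin [0.0507 0.028  0.0506] spin -0.0242
```

```bash
python3 -m crank '{"linear":[[0.017,0.009,0.015],[0.034,0.019,0.03],[0.051,0.028,0.05],[0.051,0.028,0.065],[0.051,0.028,0.08],[0.051,0.028,0.08],[0.051,0.028,0.08]],"spin":[-0.024,-0.024,-0.024,-0.024,-0.024,-0.024,-0.024]}'
python3 -c "
from mv import *
plan([.4832,.1132,.078],97)
for n in ('side','top'):
    cv2.imwrite(f'pics/{n}1.png',robot.snapshot(n)[:,:,::-1])
a=cv2.imread('pics/side1.png')[145:255,140:300];b=cv2.imread('pics/top1.png')[120:260,180:320]
cv2.imwrite('pics/c1.png',np.vstack([cv2.resize(a,(436,300),interpolation=cv2.INTER_CUBIC),cv2.copyMakeBorder(cv2.resize(b,(300,300),interpolation=cv2.INTER_CUBIC),0,0,0,136,cv2.BORDER_CONSTANT)]))
"
```

```text
time_s: 2.52
tool_pos: [0.4827, 0.1112, 0.1504]
tcp_rot: [0.664, 0.747, -0.001, -0.001]
ft_force: [0.7, 0.1, 1.5]
opening: 0.0519
t 2.52 pos [0.4827 0.1112 0.1504] yaw 96.72 F [0.7 0.1 1.5] T [ 0.05 -0.08  0.04] op 0.0519 q [ 0.12 -0.16  2.07 -0.    1.23  0.  ]
lin [0.0019 0.0009 0.0724] spin -0.0048
```

View pics/c1.png

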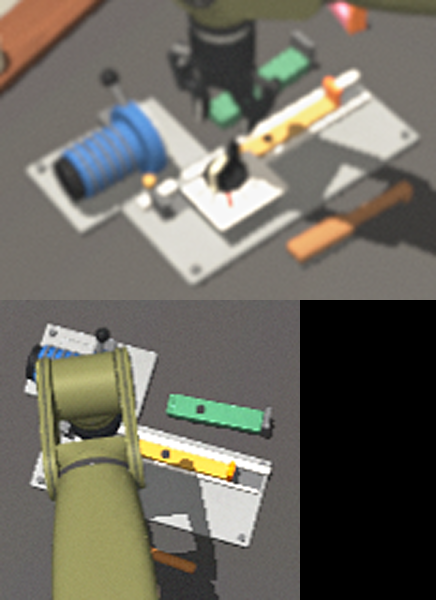

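The hand stands directly above the knob, with the fingers on either side of the bar (side crop ~(195,85)/(260,100), knob ~(230,170)). I'm descending in two stages.

```bash
python3 -m crank '{"linear":[[0.001,0.001,0.012],[0.002,0.001,0.024],[0.002,0.001,0.036],[0.002,0.001,0.045],[0.002,0.001,0.05],[0.002,0.001,0.05]],"spin":[-0.005,-0.005,-0.005,-0.005,-0.005,-0.005]}'
python3 -m crank '{"linear":[[0,0,0.008],[0,0,0.015],[0,0,0.022],[0,0,0.022],[0,0,0.022]],"spin":[0,0,0,0,0]}'
python3 -m crank '{"linear":[[0,0,0],[0,0,0],[0,0,0],[0,0,0],[0,0,0],[0,0,0],[0,0,0],[0,0,0]],"spin":[0,0,0,0,0,0,0,0]}' 255 50
python3 -c "
from mv import *
plan([.4832,.1132,.078],133.1)
cv2.imwrite('pics/s2.png',cv2.resize(robot.snapshot('side')[145:255,140:300,::-1],(800,550),interpolation=cv2.INTER_CUBIC))"
```

```text
time_s: 3.12
tool_pos: [0.4829, 0.1143, 0.099]
tcp_rot: [0.662, 0.75, -0.001, -0.001]
ft_force: [0.2, 0.7, -0.2]
opening: 0.0518
time_s: 3.53
tool_pos: [0.484, 0.1144, 0.0787]
tcp_rot: [0.662, 0.75, -0.0, -0.0]
ft_force: [0.7, 0.2, 0.1]
opening: 0.052
time_s: 4.2
tool_pos: [0.4841, 0.1142, 0.08]
tcp_rot: [0.662, 0.75, -0.001, -0.0]
ft_force: [-3.9, -2.6, 5.0]
opening: 0.013
t 4.2 pos [0.4841 0.1142 0.08  ] yaw 97.14 F [-3.9 -2.6  5. ] T [-0.31  0.72  0.11] op 0.013 q [ 0.12 -0.07  2.12 -0.    1.09 -0.  ]
lin [-0.0009 -0.001   0.002 ] spin -0.6276
```

View pics/s2.png

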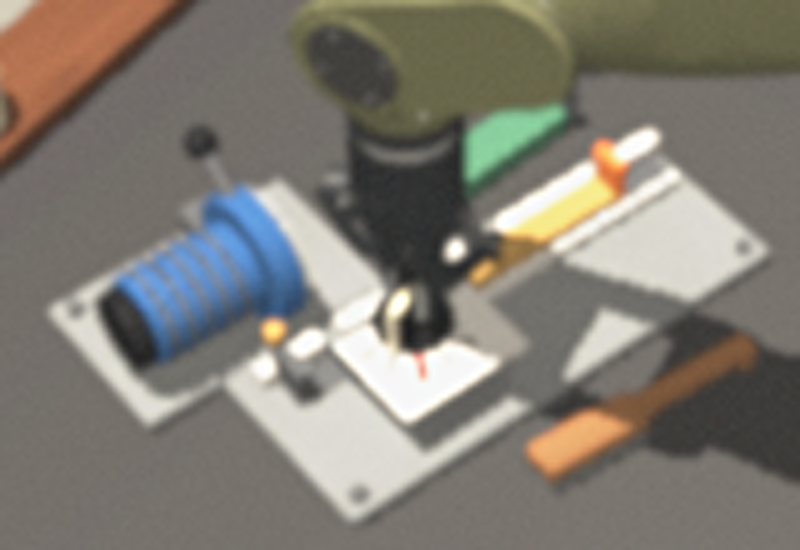

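```bash
python3 -m crank '{"linear":[[0,0,0],[0,0,0],[0,0,0],[0,0,0],[0,0,0],[0,0,0],[0,0,0]],"spin":[-0.04,-0.09,-0.14,-0.19,-0.24,-0.29,-0.31]}'
python3 -c "
from mv import *
plan([.4832,.1132,.08],133.1)"
```

```text
time_s: 4.83
tool_pos: [0.4843, 0.1143, 0.08]
tcp_rot: [0.538, 0.843, -0.0, -0.0]
ft_force: [-3.0, -1.4, 5.1]
opening: 0.013
t 4.83 pos [0.4843 0.1143 0.08  ] yaw 114.94 F [-3.  -1.4  5.1] T [-0.32  0.63 -0.17] op 0.013 q [ 0.12 -0.07  2.11 -0.    1.09 -0.31]
lin [-0.0005 -0.0015 -0.    ] spin -0.3169
```

```bash
python3 -m crank '{"linear":[[0,0,0],[0,0,0],[0,0,0],[0,0,0],[0,0,0],[0,0,0],[0,0,0],[0,0,0]],"spin":[-0.05,-0.1,-0.15,-0.2,-0.25,-0.3,-0.318,-0.318]}'
python3 -c "
from mv import *
plan([.4832,.1132,.08],133.1)
cv2.imwrite('pics/s3.png',cv2.resize(robot.snapshot('side')[185:235,200:250,::-1],(600,600),interpolation=cv2.INTER_CUBIC))"
```

```text
time_s: 5.5
tool_pos: [0.4846, 0.1145, 0.08]
tcp_rot: [0.398, 0.917, 0.0, 0.0]
ft_force: [-3.0, -0.7, 5.0]
opening: 0.0129
t 5.5 pos [0.4846 0.1145 0.08  ] yaw 133.06 F [-3.  -0.7  5. ] T [-0.19  0.5  -0.01] op 0.0129 q [ 0.12 -0.07  2.11  0.    1.09 -0.63]
lin [ 0.     -0.0019 -0.    ] spin -0.0006
```

View pics/s3.png

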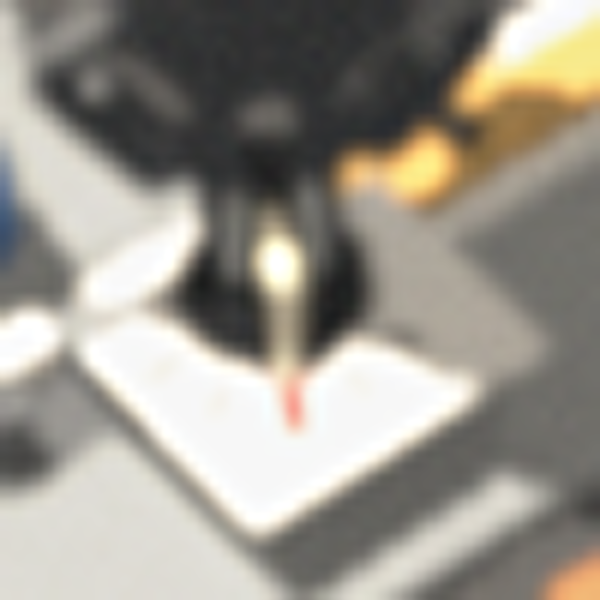

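The cream pointer line (280,265→285,370) runs straight into the red mark (292,405). I'm pulling up now.

```bash
python3 -m crank '{"linear":[[0,0,-0.001],[0,0,-0.002],[0,0,-0.003],[0,0,-0.004],[0,0,-0.005],[0,0,-0.006],[0,0,-0.006]],"spin":[0,0,0,0,0,0,0]}'
python3 -m crank '{"linear":[[0,0,-0.001],[0,0,-0.002],[0,0,-0.003],[0,0,-0.003]],"spin":[0,0,0,0]}'
python3 -c "
from mv import *
plan([.4832,.1132,.08],133.1)"
```

```text
time_s: 6.13
tool_pos: [0.4843, 0.1145, 0.0853]
tcp_rot: [0.398, 0.917, 0.0, -0.0]
ft_force: [3.0, -0.7, -7.4]
opening: 0.0129
time_s: 6.47
tool_pos: [0.4844, 0.1144, 0.0886]
tcp_rot: [0.398, 0.917, -0.0, -0.0]
ft_force: [2.3, -0.0, -6.8]
opening: 0.0128
t 6.47 pos [0.4844 0.1144 0.0886] yaw 133.09 F [ 2.3 -0.  -6.8] T [ 0.01 -0.54 -0.01] op 0.0128 q [ 0.12 -0.08  2.11  0.    1.11 -0.63]
lin [-0.0001 -0.0017  0.0086] spin -0.0003
```

```bash
python3 -m crank '{"linear":[[0,0,-0.001],[0,0,-0.002],[0,0,-0.003],[0,0,-0.003]],"spin":[0,0,0,0]}'
python3 -m crank '{"linear":[[0,0,-0.001],[0,0,-0.002],[0,0,-0.002],[0,0,-0.002]],"spin":[0,0,0,0]}'
```

```text
time_s: 6.8
tool_pos: [0.4842, 0.1144, 0.0902]
tcp_rot: [0.398, 0.917, 0.0, 0.0]
ft_force: [6.8, 0.0, -13.9]
opening: 0.0131
time_s: 7.13
tool_pos: [0.4839, 0.1144, 0.0903]
tcp_rot: [0.398, 0.917, 0.0, 0.0]
ft_force: [11.9, 1.8, -23.6]
opening: 0.0134
```

```bash
python3 -m crank '{"linear":[[0,0,0],[0,0,0],[0,0,0],[0,0,0],[0,0,0]],"spin":[0,0,0,0,0]}' 110 50
python3 -m crank '{"linear":[[0,0,-0.008],[0,0,-0.018],[0,0,-0.03],[0,0,-0.045],[0,0,-0.06],[0,0,-0.075],[0,0,-0.08],[0,0,-0.08]],"spin":[0,0,0,0,0,0,0,0]}'
python3 -c "
from mv import *
q=np.load('q.npy')
w=saw2w(q,[[.03375,-.25,.15]])[0];print(w)
plan(w,97)
cv2.imwrite('pics/s4.png',cv2.resize(robot.snapshot('side')[145:255,140:300,::-1],(800,550),interpolation=cv2.INTER_CUBIC))"
```

```text
time_s: 7.55
tool_pos: [0.4849, 0.1145, 0.0945]
tcp_rot: [0.398, 0.917, 0.0, 0.001]
ft_force: [-0.4, -0.4, 0.4]
opening: 0.0489
time_s: 8.22
tool_pos: [0.4859, 0.1146, 0.1765]
tcp_rot: [0.398, 0.917, 0.001, 0.002]
ft_force: [-0.1, 0.3, 0.4]
opening: 0.0486
[ 0.44293176 -0.13582396  0.15      ]
t 8.22 pos [0.4859 0.1146 0.1765] yaw 133.09 F [-0.1  0.3  0.4] T [-0.01  0.01  0.04] op 0.0486 q [ 0.12 -0.18  2.04  0.    1.27 -0.63]
lin [-0.1535 -0.2026  0.0261] spin 0.6299
```

View pics/s4.png

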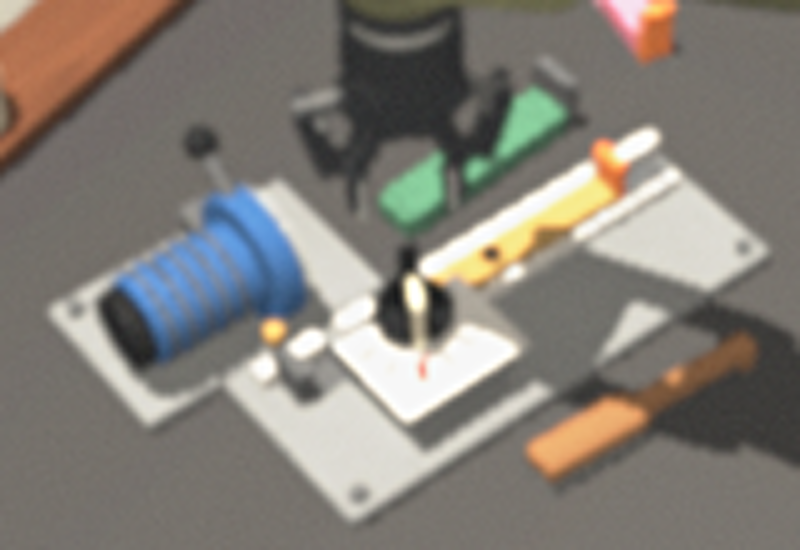

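The knob now stands raised, with its cream line on the red mark (pointer (415,290), mark (422,368)). Next is the approach behind the heel with the fingers shut.

```bash
python3 -m crank '{"linear":[[-0.012,-0.016,0],[-0.03,-0.039,0],[-0.05,-0.065,0],[-0.07,-0.091,0],[-0.09,-0.117,0],[-0.11,-0.143,0],[-0.13,-0.17,0],[-0.145,-0.19,0.0],[-0.15,-0.2,0.0],[-0.15,-0.2,0.0]],"spin":[0.1,0.2,0.3,0.4,0.5,0.6,0.7,0.8,0.9,1.0]}' 255 20
python3 -m crank '{"linear":[[0,0,0],[0,0,0]],"spin":[0.047,0.047]}'
python3 -c "
from mv import *
q=np.load('q.npy')
w=saw2w(q,[[.03375,-.248,.044]])[0];print(w)
plan(w,90+np.degrees(q[2]))
for n in ('side','top'):
    cv2.imwrite(f'pics/{n}5.png',robot.snapshot(n)[:,:,::-1])
a=cv2.imread('pics/side5.png')[145:255,140:300];cv2.imwrite('pics/s5.png',cv2.resize(a,(800,550),interpolation=cv2.INTER_CUBIC))"
```

```text
time_s: 9.1
tool_pos: [0.4395, -0.1337, 0.1721]
tcp_rot: [0.792, 0.611, -0.001, -0.001]
ft_force: [1.0, 0.4, 0.0]
opening: -0.0004
time_s: 9.27
tool_pos: [0.4399, -0.1319, 0.1721]
tcp_rot: [0.804, 0.595, -0.001, -0.001]
ft_force: [1.0, -0.0, 0.1]
opening: -0.0
[ 0.4435124 -0.1339101  0.044    ]
t 9.27 pos [ 0.4399 -0.1319  0.1721] yaw 73.0 F [ 1.  -0.   0.1] T [ 0.03 -0.01  0.03] op -0.0 q [-0.41 -0.27  2.12  0.    1.29 -0.11]
lin [-0.0009  0.0043  0.1281] spin -0.0022
```

View pics/s5.png

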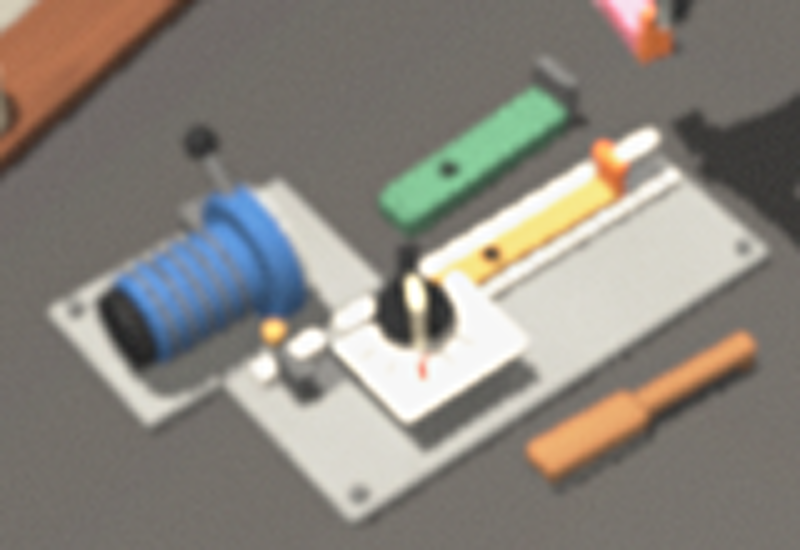

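View pics/top5.png

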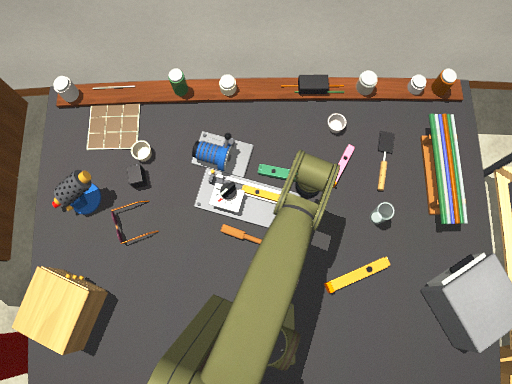

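```bash
python3 -m crank '{"linear":[[-0.001,0.004,0.015],[-0.001,0.004,0.035],[-0.001,0.004,0.055],[-0.001,0.004,0.075],[-0.001,0.004,0.095],[-0.001,0.004,0.11],[-0.001,0.004,0.12],[-0.001,0.004,0.126],[-0.001,0.004,0.126],[-0.001,0.004,0.126]],"spin":[0,0,0,0,0,0,0,0,0,0]}'
python3 -c "
from mv import *
q=np.load('q.npy')
plan(saw2w(q,[[.03375,-.105,.044]])[0],90+np.degrees(q[2]))
print(w2saw(q,robot.observe()['tool_pos']))
cv2.imwrite('pics/s6.png',cv2.resize(robot.snapshot('side')[145:255,160:320,::-1],(800,550),interpolation=cv2.INTER_CUBIC))"
```

```text
time_s: 10.2
tool_pos: [0.4446, -0.1339, 0.0477]
tcp_rot: [0.803, 0.596, 0.0, 0.0]
ft_force: [0.4, -0.1, 0.6]
opening: 0.0003
t 10.2 pos [ 0.4446 -0.1339  0.0477] yaw 73.13 F [ 0.4 -0.1  0.6] T [ 0.    0.01 -0.  ] op 0.0003 q [-0.41 -0.1   2.21 -0.    1.03 -0.11]
lin [ 0.1426 -0.001   0.0036] spin 0.0001
[[ 0.03479709 -0.24764081  0.04765184]]
```

View pics/s6.png

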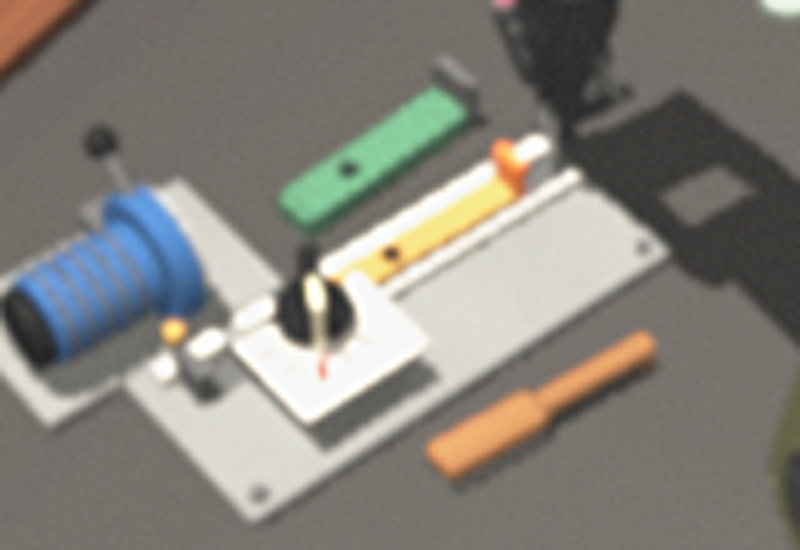

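The finger tips (560,150) are behind the orange heel (510,165) and centred on the channel. I'm starting the push slowly.

```bash
cat > st.py <<'E'
from h import *
q=np.load('q.npy');s=robot.observe();F=s['ft_force'];c,sn=np.cos(q[2]),np.sin(q[2])
print("saw pos",w2saw(q,s['tool_pos'])[0].round(4),"F saw",np.round([c*F[0]+sn*F[1],-sn*F[0]+c*F[1],F[2]],1))
E
python3 -m crank '{"linear":[[0.002,-0.001,0.002],[0.005,-0.001,0.003],[0.008,-0.001,0.003],[0.011,-0.001,0.003],[0.014,-0.001,0.003],[0.017,-0.001,0.003],[0.02,-0.001,0.003],[0.022,-0.001,0.003]],"spin":[0,0,0,0,0,0,0,0]}'; python3 st.py
python3 -m crank '{"linear":[[0.002,0,0],[0.004,0,0],[0.006,0,0],[0.008,0,0],[0.010,0,0],[0.012,0,0]],"spin":[0,0,0,0,0,0]}'; python3 st.py
python3 -m crank '{"linear":[[0.002,0,0],[0.004,0,0],[0.006,0,0],[0.008,0,0],[0.010,0,0],[0.012,0,0]],"spin":[0,0,0,0,0,0]}'; python3 st.py
```

```text
time_s: 10.92
tool_pos: [0.4499, -0.1121, 0.0444]
tcp_rot: [0.803, 0.596, 0.0, 0.0]
ft_force: [-0.4, -0.0, 0.1]
opening: 0.0
saw pos [ 0.0335 -0.2253  0.0444] F saw [-0.4 -0.1  0.1]
time_s: 11.42
tool_pos: [0.4532, -0.1012, 0.0443]
tcp_rot: [0.803, 0.596, -0.0, 0.0]
ft_force: [-0.9, -2.6, -0.7]
opening: 0.0001
saw pos [ 0.0335 -0.2139  0.0443] F saw [-0.1 -2.7 -0.7]
time_s: 11.92
tool_pos: [0.4568, -0.0894, 0.0443]
tcp_rot: [0.803, 0.596, -0.0, -0.0]
ft_force: [-1.3, -1.3, -1.4]
opening: 0.0
saw pos [ 0.0335 -0.2015  0.0443] F saw [-0.9 -1.7 -1.4]
```

```bash
for i in 1 2; do :; done
python3 -m crank '{"linear":[[0.002,0,0],[0.004,0,0],[0.006,0,0],[0.008,0,0],[0.010,0,0]],"spin":[0,0,0,0,0]}'; python3 st.py
python3 -c "
from h import *
for n,b in (('side',(160,145,320,255)),('top',(180,120,320,260))):
    x0,y0,x1,y1=b;cv2.imwrite(f'pics/{n}7.png',cv2.resize(robot.snapshot(n)[y0:y1,x0:x1,::-1],None,fx=4.2,fy=4.2,interpolation=cv2.INTER_CUBIC))"
```

```text
time_s: 12.33
tool_pos: [0.4597, -0.0798, 0.0443]
tcp_rot: [0.803, 0.596, -0.0, -0.0]
ft_force: [-0.1, -1.8, -1.1]
opening: 0.0002
saw pos [ 0.0335 -0.1915  0.0443] F saw [ 0.4 -1.8 -1.1]
```

View pics/side7.png

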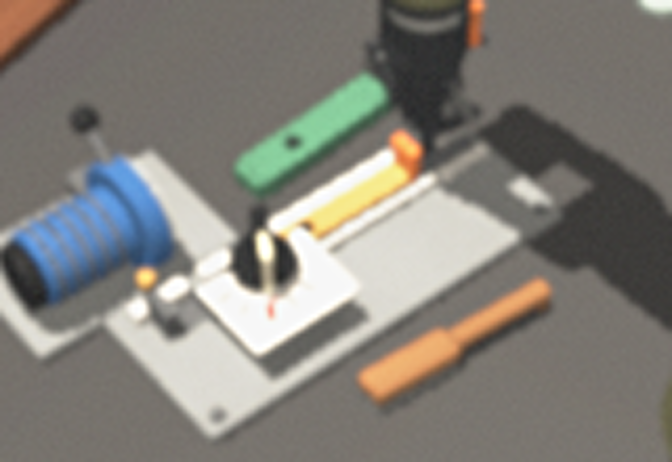

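View pics/top7.png

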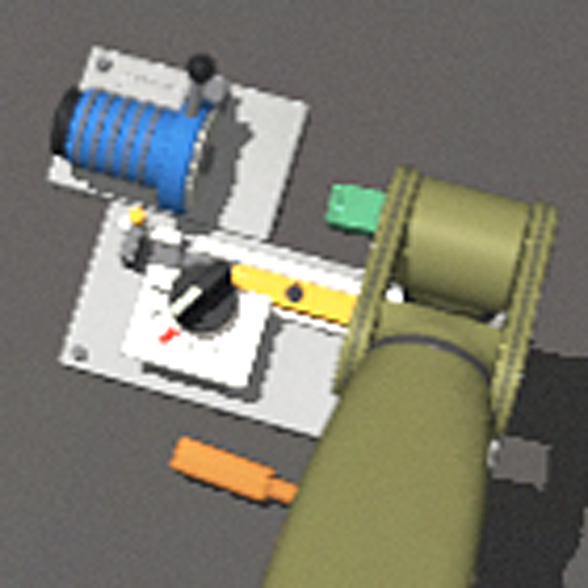

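The gauge slides ahead of the fingers, with its nose at the knob skirt (top crop (235,275)). The push force is about 2 N.

```bash

python3 -m crank '{"linear":[[0.002,0,0],[0.004,0,0],[0.006,0,0],[0.008,0,0]],"spin":[0,0,0,0]}' >/dev/null; python3 st.py
python3 -m crank '{"linear":[[0.002,0,0],[0.004,0,0],[0.006,0,0],[0.008,0,0]],"spin":[0,0,0,0]}' >/dev/null; python3 st.py
```

```text
saw pos [ 0.0335 -0.1836  0.0443] F saw [ 0.7 -1.6  0.1]
saw pos [ 0.0335 -0.1755  0.0443] F saw [-0.4 -2.8 -0.2]
```

```bash

python3 -m crank '{"linear":[[0.002,0,0],[0.004,0,0],[0.006,0,0],[0.008,0,0]],"spin":[0,0,0,0]}' >/dev/null; python3 st.py
python3 -m crank '{"linear":[[0.002,0,0],[0.004,0,0],[0.006,0,0],[0.008,0,0]],"spin":[0,0,0,0]}' >/dev/null; python3 st.py
```

```text
saw pos [ 0.0335 -0.1675  0.0443] F saw [ 0.  -1.3 -0. ]
saw pos [ 0.0335 -0.1595  0.0443] F saw [-0.1 -2.2 -0.2]
```

```bash

python3 -m crank '{"linear":[[0.002,0,0],[0.004,0,0],[0.006,0,0],[0.008,0,0]],"spin":[0,0,0,0]}' >/dev/null; python3 st.py
python3 -m crank '{"linear":[[0.002,0,0],[0.004,0,0],[0.006,0,0],[0.008,0,0]],"spin":[0,0,0,0]}' >/dev/null; python3 st.py
python3 -m crank '{"linear":[[0.002,0,0],[0.004,0,0],[0.006,0,0]],"spin":[0,0,0]}' >/dev/null; python3 st.py
python3 -c "
from h import *
for n,b in (('side',(160,145,320,255)),('top',(180,120,320,260))):
    x0,y0,x1,y1=b;cv2.imwrite(f'pics/{n}8.png',cv2.resize(robot.snapshot(n)[y0:y1,x0:x1,::-1],None,fx=4.2,fy=4.2,interpolation=cv2.INTER_CUBIC))"
```

```text
saw pos [ 0.0335 -0.1515  0.0443] F saw [ 0.7 -2.4 -0.9]
saw pos [ 0.0335 -0.1435  0.0443] F saw [-1.  -1.4  0.1]
saw pos [ 0.0335 -0.1375  0.0443] F saw [ 0.  -3.1 -0.5]
```

View pics/top8.png

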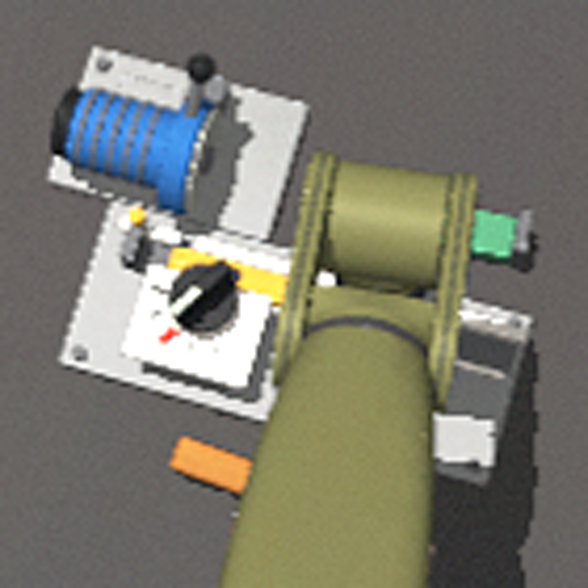

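View pics/side8.png

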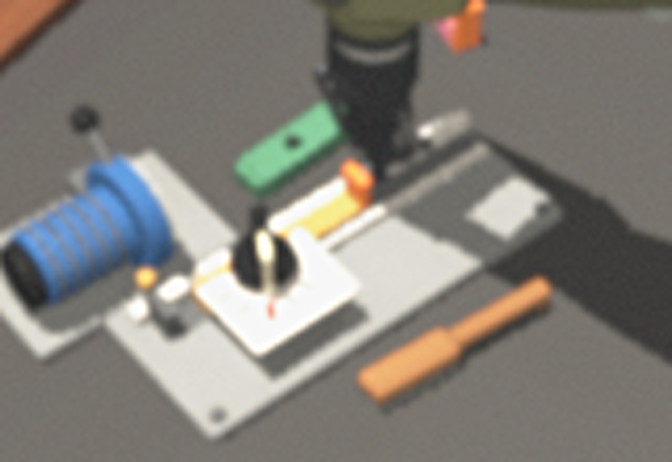

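The gauge has passed the roller and its nose shows beyond the knob (top crop (170,255)). The stop is at about (135,250). The knob is still on red. I'm continuing with smaller steps until the stop is felt.

```bash

python3 -m crank '{"linear":[[0.002,0,0],[0.004,0,0],[0.006,0,0],[0.008,0,0]],"spin":[0,0,0,0]}' >/dev/null; python3 st.py
python3 -m crank '{"linear":[[0.001,0,0],[0.002,0,0],[0.004,0,0]],"spin":[0,0,0]}' >/dev/null; python3 st.py
python3 -m crank '{"linear":[[0.001,0,0],[0.002,0,0],[0.003,0,0]],"spin":[0,0,0]}' >/dev/null; python3 st.py
```

```text
saw pos [ 0.0335 -0.1296  0.0443] F saw [ 0.2 -2.1 -0.6]
saw pos [ 0.0336 -0.1257  0.0443] F saw [-0.3 -2.8  0.8]
saw pos [ 0.0336 -0.1226  0.0444] F saw [ 0.6 -1.8 -0.1]
```

```bash

for k in 1; do python3 -m crank '{"linear":[[0.001,0,0],[0.002,0,0],[0.003,0,0]],"spin":[0,0,0]}' >/dev/null; python3 st.py; done
python3 -m crank '{"linear":[[0.001,0,0],[0.002,0,0]],"spin":[0,0]}' >/dev/null; python3 st.py
python3 -m crank '{"linear":[[0.001,0,0],[0.002,0,0]],"spin":[0,0]}' >/dev/null; python3 st.py
```

```text
saw pos [ 0.0335 -0.1196  0.0443] F saw [ 0.4 -2.5  0.7]
saw pos [ 0.0335 -0.1176  0.0443] F saw [-0.7 -2.6  0.6]
saw pos [ 0.0336 -0.1156  0.0443] F saw [-0.2 -2.2  0.5]
```

```bash

python3 -m crank '{"linear":[[0.001,0,0],[0.002,0,0]],"spin":[0,0]}' >/dev/null; python3 st.py
python3 -m crank '{"linear":[[0.001,0,0],[0.001,0,0]],"spin":[0,0]}' >/dev/null; python3 st.py
```

```text
saw pos [ 0.0336 -0.1136  0.0443] F saw [ 0.5 -2.2  1.1]
saw pos [ 0.0336 -0.1125  0.0443] F saw [-0.9 -1.7 -0.5]
```

```bash

python3 -m crank '{"linear":[[0.001,0,0],[0.0015,0,0]],"spin":[0,0]}' >/dev/null; python3 st.py
python3 -m crank '{"linear":[[0.001,0,0],[0.0015,0,0]],"spin":[0,0]}' >/dev/null; python3 st.py
python3 -c "
from h import *
for n,b in (('side',(160,145,320,255)),('top',(180,120,320,260))):
    x0,y0,x1,y1=b;cv2.imwrite(f'pics/{n}9.png',cv2.resize(robot.snapshot(n)[y0:y1,x0:x1,::-1],None,fx=4.2,fy=4.2,interpolation=cv2.INTER_CUBIC))"
```

```text
saw pos [ 0.0335 -0.1111  0.0443] F saw [ 0.2 -2.6 -0.2]
saw pos [ 0.0335 -0.1096  0.0443] F saw [ 0.6 -3.2  0. ]
```

View pics/top9.png

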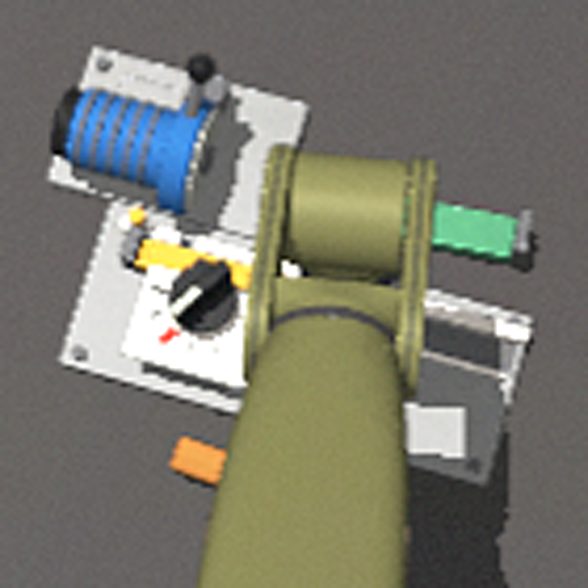

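The nose is nearly at the dark stop (crop (135,248)). The force is still only sliding friction, so I'm going on in 1 mm steps.

```bash

python3 -m crank '{"linear":[[0.001,0,0],[0.0015,0,0]],"spin":[0,0]}' >/dev/null; python3 st.py
python3 -m crank '{"linear":[[0.001,0,0],[0.001,0,0]],"spin":[0,0]}' >/dev/null; python3 st.py
python3 -m crank '{"linear":[[0.001,0,0],[0.001,0,0]],"spin":[0,0]}' >/dev/null; python3 st.py
```

```text
saw pos [ 0.0336 -0.1089  0.0443] F saw [-0.6 -7.5  1.3]
saw pos [ 0.0336 -0.1089  0.0444] F saw [ -0.4 -10.4   1.8]
saw pos [ 0.0336 -0.1088  0.0444] F saw [ -0.8 -14.6   3.4]
```

The stop is felt: the position is fixed at -0.1089 and the force rises. I'm backing off, then going up and away for a clear look.

```bash

python3 -m crank '{"linear":[[-0.003,0,0],[-0.008,0,0],[-0.015,0,0],[-0.025,0,0],[-0.035,0,0],[-0.045,0,-0.01],[-0.055,0,-0.03],[-0.065,0,-0.055],[-0.075,0,-0.085],[-0.085,0,-0.115]],"spin":[0,0,0,0,0,0,0,0,0,0]}' >/dev/null; python3 st.py
python3 -m crank '{"linear":[[-0.035,0,-0.02],[-0.07,0,-0.03],[-0.105,0,-0.03],[-0.14,0,-0.03],[-0.175,0,-0.03],[-0.2,0,-0.03],[-0.22,0,-0.03],[-0.22,0,-0.03],[-0.22,0,-0.03]],"spin":[0,0,0,0,0,0,0,0,0]}' ; python3 st.py
python3 -c "
from h import *
q=np.load('q.npy')
for n,b in (('side',(160,145,320,255)),('top',(180,120,320,260))):
    x0,y0,x1,y1=b;im=robot.snapshot(n)[:,:,::-1];cv2.imwrite(f'pics/{n}10f.png',im);cv2.imwrite(f'pics/{n}10.png',cv2.resize(im[y0:y1,x0:x1],None,fx=4.2,fy=4.2,interpolation=cv2.INTER_CUBIC))
    h=cv2.cvtColor(np.ascontiguousarray(im[y0:y1,x0:x1]),cv2.COLOR_BGR2HSV);m=((h[...,0]>=17)&(h[...,0]<=35)&(h[...,1]>100)&(h[...,2]>120)).astype(np.uint8);k,l,st,c=cv2.connectedComponentsWithStats(m)
    for i in range(1,k):
        if st[i,4]<8: continue
        v,u=np.nonzero(l==i);P=w2saw(q,ray(n,np.c_[u+x0,v+y0],.036));print(n,st[i,4],'y',P[:,1].min().round(4),P[:,1].max().round(4),'x',P[:,0].min().round(4),P[:,0].max().round(4))
"
```

```text
saw pos [ 0.0329 -0.1924  0.1608] F saw [0.9 0.1 0.6]
time_s: 19.05
tool_pos: [0.3951, -0.291, 0.19]
tcp_rot: [0.804, 0.594, 0.0, 0.0]
ft_force: [-0.4, 0.4, 0.7]
opening: -0.0
saw pos [ 0.033  -0.4124  0.19  ] F saw [-0.5  0.3  0.7]
side 8 y -0.1136 -0.1074 x 0.0394 0.0572
side 25 y -0.0903 -0.0702 x 0.017 0.0373
side 15 y 0.0592 0.0748 x 0.0621 0.0787
side 45 y 0.0456 0.0714 x 0.0097 0.0386
top 12 y 0.0759 0.0873 x 0.0543 0.0694
top 87 y 0.006 0.0707 x 0.0202 0.0464
top 169 y -0.0966 -0.0008 x 0.0183 0.0499
```

View pics/top10.png

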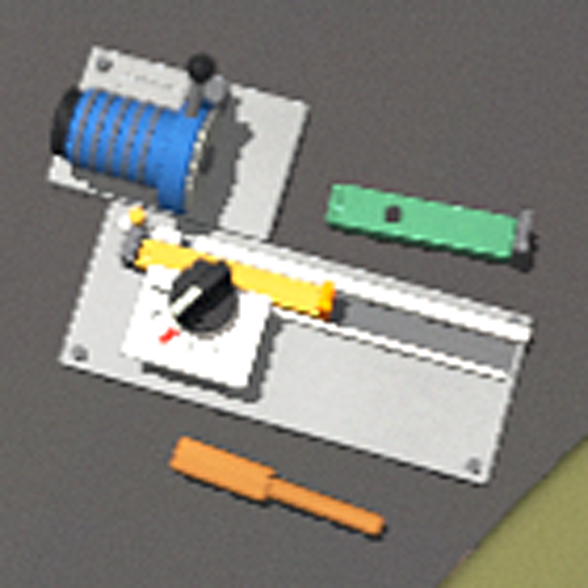

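View pics/side10.png

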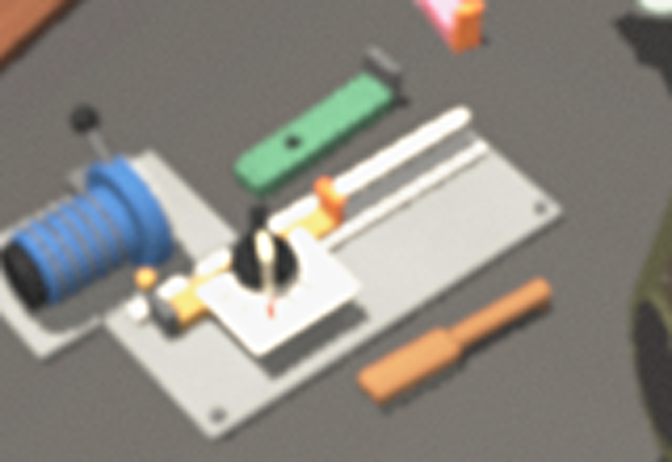

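The gauge lies flat in the channel with its nose against the stop (measured y ≈ 71 mm against the nominal 70). The knob is on the red mark and still raised, the bystanders are unmoved, and the arm is clear. Handing in.

```bash
python3 -c "
from plant import robot
print(robot.close_job())"
```

```text
the job is handed in; nothing more can be done
None
```

The knob is locked at the red mark and the gauge rests against the length stop. I handed the job in about 19 s into the 54 s allowed, and the hand-in gave no verdict.

**Knob:** I gripped the bar and turned it about 36° counter-clockwise, until the cream line met the red mark. The pull rose about 10 mm at roughly 7 N, with no pin catching at 3 mm, and then hit a hard end stop at about 24 N. After release the pictures showed the pointer still on red. I judged the knob's height from the arm's travel and the force, not from a separate picture measurement.

**Gauge:** I pushed the orange heel along the channel at 2–3 N, with no rise in force at the roller. At the stop the force climbed to about 15 N with no further movement.

**Last checks:**
- The top picture put the nose at saw y ≈ 71 mm (stop at 70 mm), and the gauge looked flat in the channel.
- The green spare gauge and the brush looked unmoved in the last pictures; I did not measure the other bystanders, but the arm went nowhere near them.
- The arm was well clear, with no contact force.
- No check failed. The only disagreements were picture-fit differences of about 1.5 pixels or less.

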